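# Find the pump crank's heavy side by feel and hold it hanging down

## Robot

A 7-joint arm with a two-finger parallel gripper is mounted at the origin on the work surface. World frame = base frame: x ahead of the robot, y to its left, z up, the work surface at z = 0. Lengths are in m, angles in rad, forces in N, time in s.
With the tool pointing down it reaches from about 0.425 to 0.8 m from the base axis. Payload 8.3 kg.
Tool frame: the origin (TCP) lies between the finger pads; the fingertips stand 22 mm ahead of it and the grasp point (between the pads) lies 3 mm ahead of it; z points along the fingers, y is the line along which they close (so a half turn about z gives the same grasp; the last joint's range is limited). The gripper opens to 85 mm and grips with 20 to 120 N. Pads are 22 mm wide; open, the fingers measure 114 mm over their backs; the gripper's body (76 mm by 85 mm) begins 54 mm behind the grasp point. The pads swing forward as they close: fully open they stand 13 mm farther back than shut.
Start: joints at [-1.167, 0.383, 0.016, 1.37, -0.006, 1.388, -0.046], TCP at [0.281, 0.558, 0.253] pointing down, gripper open.
Joint ranges: [-2.95, 2.95], [-0.25, 2.06], [-1.52, 1.56], [0.18, 2.33], [-1.44, 4.58], [0.02, 2.06], [-3.01, 3.01]. Speed limits (rad/s): [2.39, 2.39, 3.01, 3.01, 3.14, 3.14, 3.14].

## Interface

Orientations are given as a unit quaternion [w, x, y, z].
In Python, from station import bot, optics gives the robot as it stands. The module is installed in compiled form; this text tells all that it offers.
- The arm moves only by the shell command python3 -m handwheel 'ROWS' [FORCE]. ROWS is JSON, a list of rows, each a list of 5 numbers: the shift along the tool's x, y, z in m, then the turn about the tool's z in rad, then the gripper's target within -1 to 1 (shut at 1, half-way at 0, fully open at -1). In form: [[dx, dy, dz, turn, fingers], ...]. A call has 1 to 12 rows; each row shifts and turns the commanded pose from where the row before left it, along the tool's axes as they then stand; what a row does not reach is not made up. A row lasts 1/10 s, in which the tool goes at most 50 mm and 8.59 degrees, less where a joint would pass 70% of its speed; a pose out of reach is approached as far as the arm can. A call is refused whole if a number of a shift passes 0.05 or a number of a turn 0.15, either way. A call with a gripper value outside its range is refused whole. The fingers move at their own pace and stop on an object; FORCE is the grip in N (left out, the last holds). Time passes only in rows, so rows that do not move let the fingers close. It gives the time, the measured TCP pose, the force, the opening and the grip force at its end, in the units of the state.
- bot.get_obs(): the state, without advancing time (a new reading comes with each control period).
- optics.capture(name): name is "scene" or "top"; returns a dict with "frame" (400x640x3 uint8, blue, green, red), "range_z" (400x640 float32, m along the optical axis (not along the pixel's ray), 0 where there is no reading), "mtx" (3x3 intrinsics, pixels), "distortion" ([k1, k2, p1, p2, k3] as OpenCV has them; the pictures are not rectified), "extrinsics" (4x4, takes a point from camera to world coordinates). Camera axes: x right, y down, z forward; pixel columns grow to the right and rows downward; lengths in m; the calibration is good to about 2 mm. A picture is of the moment at which its call begins.
- bot.job_done(): hands the job in; it is judged then, once.
The state is a dict: "t": time; "joints": joint angles; "qvel": joint speeds; "joint_torque": joint torques, N m; "tcp_pos": TCP position; "tcp_rot": TCP orientation; "wrist_force": force on the tool from outside, world axes, zero at the start; "wrist_torque": the same for the moment, N m; "gripper_width": finger opening in m; "grip_force": force on a finger pad.
Only numpy, scipy, OpenCV 4.12 (cv2) and the standard library are available. Lean on these libraries where they do the work, as an engineer would, in place of code of your own. Each camera call takes 0.05 s, during which the arm holds its last target. There are 200 camera calls.

## Task

The head of the diaphragm pump is about to be taken off, and for that the crank inside its closed crankcase must stand with its counterweight hanging straight down. Nothing outside shows where the counterweight is: turn the hand wheel, feel where it goes heavy and where it goes light, and bring the heavy side straight down. Finish with the wheel gripped and held still there, do not let go, and leave the jar, the bottle and the gourd where they are.

Things in the scene. Friction and masses are not known exactly. Their poses are not given: they have to be found in the camera images.
- wheel_center (a point): Centre of the pump's hand wheel, 115 mm above the bench; fixed, does not turn. Axes: y level along the shaft, out of the pump; z up; x level in the wheel's plane. The wheel is a solid aluminium disc 125 mm in diameter with flat faces at y = +7 and -7 mm; a hub 36 mm in diameter stands out 12 mm on the outer face. Its rim can be pinched from above across the 14 mm and followed round the shaft.
- pump: Diaphragm pump, fast on the bench; origin on the bench 115 mm under wheel_center, same axes. Behind the wheel: bearing nose 36 mm in diameter from y = -40, crankcase from y = -80 to -165, 110 wide (x), top at z = 168, on it the head up to z = 204 with nipples out to x = +74 and -74 at y = -124, then the motor to y = -337, 100 in diameter, its terminal box up to z = 189 (mm).
- crank (a joint): Angle (rad) of wheel, shaft and crank together, free to turn several times round; grows as the wheel's top moves to +x of wheel_center. Its zero tells nothing of the counterweight. Seal drag, 0.31 Nm, is the same at all angles and both ways; the wheel stays where it is left. The counterweight (about 0.82 kg, 12 % more or less, 31 mm off the shaft, hidden) adds up to 0.28 Nm.
- wheel_bore (a point): A small dark threaded bore, 11 mm across, through the wheel 55 mm from the shaft; it turns with the wheel and points straight up at joint value 0. The wheel was clamped on the shaft at any angle, so bore and ribs tell nothing of the counterweight. Turning is hardest while the counterweight is lifted past level, easiest while it sinks past level; hanging down or standing up it adds nothing.
- cream_jar: Bystander: closed amber jar with white lid, 60 mm in diameter, 48 mm high; origin at the centre of its underside, z up.
- lab_bottle: Bystander: closed glass bottle, 76 mm in diameter, 140 mm high; origin at the centre of its underside, z up.
- gourd: Bystander: green gourd lying on the bench, 260 mm long along its x, 68 mm thick; origin on the bench under its middle, z up.

How it is judged:
At the end, for the whole second after the job is handed in: The counterweight hangs straight down: its centre, 31 mm off the shaft, is below the shaft and within 9.2 mm of straight under it (17 degrees either way), the wheel stands still (under 0.1 rad/s) and the fingers grip it (more than 2 N); jar, bottle and gourd are within 30 mm of where they were (x of counterweight_c0 in the frame of wheel_center between -0.0092 and 0.0092 m and z of counterweight_c0 in the frame of wheel_center below -0.02 m and contact force between the fingers and crank_c0 above 2 N and velocity of joint crank between -0.1 and 0.1 rad/s and distance of each of cream_jar, lab_bottle, gourd from where it was at the start of the episode below 0.03 m); the arm keeps its last pose, push and grip.
It fails at once if the jar is shifted by more than 30 mm or knocked over (distance of cream_jar from where it was at the start of the episode above 0.03 m or angle between cream_jar's own z axis and vertical above 0.5 rad).
It fails at once if the bottle is shifted by more than 30 mm or knocked over (distance of lab_bottle from where it was at the start of the episode above 0.03 m or angle between lab_bottle's own z axis and vertical above 0.5 rad).
It fails at once if the gourd is shifted by more than 30 mm or knocked over (distance of gourd from where it was at the start of the episode above 0.03 m or angle between gourd's own z axis and vertical above 0.5 rad).
It also fails if it takes over 72 s, if anything falls off the work surface, if the arm or the gripper's body presses on something with over 40 N, if the wrist force passes 120 N, or if a joint passes its speed limit or range.

## Working session

There is one attempt and no reset: what is moved stays moved. The work goes in short steps, Python scripts to look and compute and a shell command to move; the robot and the scene stay as the last step left them, time stands still between calls to the robot, and variables do not carry over. Pictures are saved under pics/ and viewed, at most 10 in all, crops included, and the job is handed in when it is done.

```bash
mkdir -p pics; python3 - <<'E'
from station import bot, optics
import cv2,numpy as np
o=bot.get_obs()
for k,v in o.items(): print(k,np.round(v,3))
for n in("scene","top"):
    c=optics.capture(n); cv2.imwrite(f"pics/{n}0.png",c["frame"]); np.savez(f"{n}0.npz",**c)
    print(n,c["mtx"],c["distortion"],np.round(c["extrinsics"],3))
E
```

```text
t 0.0
joints [-1.167  0.384  0.016  1.371 -0.006  1.388 -0.047]
qvel [ 0.    -0.001 -0.001  0.     0.001  0.001 -0.   ]
joint_torque [-1.0000e-03 -6.2758e+01  8.4400e-01 -3.7183e+01  1.6000e-02  1.4000e-02
 -0.0000e+00]
tcp_pos [0.281 0.558 0.252]
tcp_rot [-0.     0.231  0.973 -0.001]
wrist_force [ 0.161  0.034 -0.167]
wrist_torque [-0.047 -0.038  0.009]
grip_force 0.0
gripper_width 0.086
scene [[412.04774101   0.         322.19324181]
 [  0.         412.04774101 203.15814155]
 [  0.           0.           1.        ]] [0.01424927 0.         0.         0.         0.        ] [[ 0.048  0.671 -0.74   1.362]
 [ 0.999 -0.024  0.044  0.129]
 [ 0.012 -0.741 -0.671  0.802]
 [ 0.     0.     0.     1.   ]]
top [[369.86071724   0.         318.8937586 ]
 [  0.         369.86071724 200.06176818]
 [  0.           0.           1.        ]] [0.02809834 0.         0.         0.         0.        ] [[-0.061 -0.969  0.239  0.424]
 [-0.998  0.06  -0.01   0.163]
 [-0.005 -0.239 -0.971  0.981]
 [ 0.     0.     0.     1.   ]]
```

View pics/scene0.png

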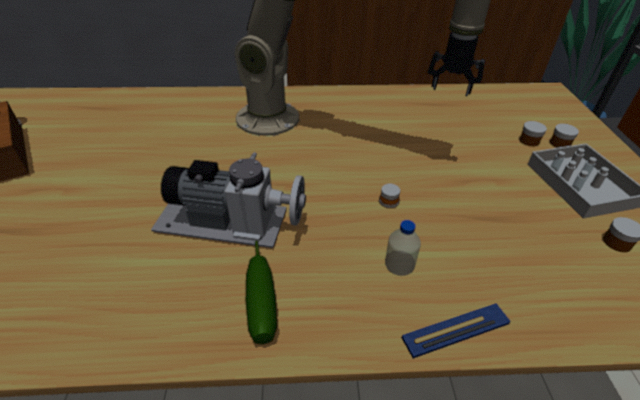

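View pics/top0.png

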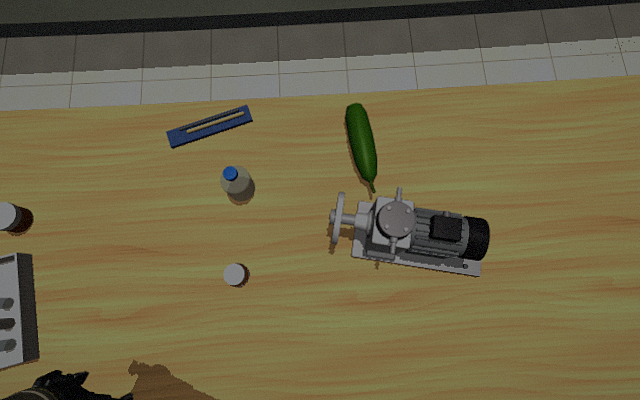

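The scene picture shows the pump, with its wheel at (298,200), jar (390,195), bottle (403,248) and gourd (260,297). In the top picture the wheel is edge-on at (337,218), jar (235,274), bottle (236,182) and gourd (361,143).

```bash
cat > h.py <<'E'
import numpy as np,cv2
def cloud(c):
    h,w=c["range_z"].shape
    u,v=np.meshgrid(np.arange(w),np.arange(h))
    p=cv2.undistortPoints(np.stack([u,v],-1).reshape(-1,1,2).astype(float),c["mtx"],c["distortion"]).reshape(h,w,2)
    z=c["range_z"]; P=np.stack([p[...,0]*z,p[...,1]*z,z],-1)
    W=P@c["extrinsics"][:3,:3].T+c["extrinsics"][:3,3]; W[z==0]=np.nan
    return W
E
python3 - <<'E'
import numpy as np,cv2
from h import cloud
np.set_printoptions(precision=4,suppress=True)
t=cloud(np.load("top0.npz")); s=cloud(np.load("scene0.npz"))
def pick(W,c0,c1,r0,r1,zl,zh):
    q=W[r0:r1,c0:c1].reshape(-1,3); return q[(q[:,2]>zl)&(q[:,2]<zh)]
q=pick(t,325,349,188,250,.07,.2); print("top wheel",len(q),q.min(0),q.max(0))
# rim: columns; list points per row with max z
for r in range(190,248,4):
    w=t[r,328:350]; k=w[:,2]>.06; print(r,k.sum(),w[k].mean(0) if k.any() else '', w[k][:,1].min() if k.any() else '',w[k][:,1].max() if k.any() else '')
q=pick(s,285,310,172,228,.04,.2); print("scene wheel",len(q),q.min(0),q.max(0))
for n,W,b,zl in (("jar",t,(222,248,260,288),.04),("bottle",t,(218,252,163,203),.03),("gourd",t,(343,378,100,192),.02),("cap",t,(220,240,165,183),.12)):
    q=pick(W,*b,zl,.3); print(n,len(q),np.median(q,0),q.min(0),q.max(0))
# motor/head line for pump axis
q=pick(t,410,490,205,262,.09,.2); c=q[:,:2]-q[:,:2].mean(0); print("motor axis",q.mean(0),np.linalg.svd(c,full_matrices=False)[2][0])
for n in("top","scene"):
    im=np.load(n+"0.npz")["frame"]; 
    cr=im[165:275,310:500] if n=="top" else im[165:240,240:330]
    cv2.imwrite(f"pics/{n}c.png",cv2.resize(cr,None,fx=4 if n=="top" else 6,fy=4 if n=="top" else 6,interpolation=2))
E
```

```text
top wheel 509 [0.5294 0.087  0.0998] [0.648  0.1335 0.1782]
190 0   
194 6 [0.6389 0.1034 0.1524] 0.09751321718080651 0.10909036001879525
198 7 [0.6275 0.1058 0.1602] 0.0990433719941978 0.11085083731081799
202 7 [0.6156 0.1072 0.171 ] 0.10022582025368669 0.11403757499308975
206 7 [0.6057 0.1104 0.1746] 0.10353908101720252 0.11699187639795991
210 12 [0.6016 0.1155 0.1527] 0.1033641329384109 0.1267250688422833
214 20 [0.594  0.1108 0.1429] 0.08697610652560613 0.13180211026666752
218 21 [0.5847 0.1103 0.1423] 0.08603092982562169 0.1326315067018519
222 21 [0.5757 0.1109 0.1403] 0.08663085382388803 0.13334813453601277
226 7 [0.5624 0.1199 0.1664] 0.11343373490626546 0.12599748017070236
230 8 [0.5556 0.121  0.1532] 0.11253814217712405 0.12713896150367177
234 7 [0.5462 0.1229 0.1559] 0.11622982598469765 0.12948911384616754
238 6 [0.5386 0.1242 0.1459] 0.11867334205060459 0.1297627181357918
242 6 [0.5319 0.1264 0.1287] 0.12079306797916149 0.1320573464618683
246 0   
scene wheel 675 [0.5417 0.0814 0.0554] [0.6563 0.1316 0.179 ]
jar 368 [0.478  0.3752 0.0471] [0.4539 0.3495 0.0401] [0.5036 0.4023 0.052 ]
bottle 849 [0.6971 0.3546 0.0996] [0.6717 0.3261 0.0309] [0.748  0.3995 0.1431]
gourd 1740 [0.8038 0.0308 0.0587] [ 0.6674 -0.0075  0.0297] [0.9243 0.0682 0.0711]
cap 188 [0.7091 0.362  0.1392] [0.6933 0.3467 0.1217] [0.7283 0.3783 0.1431]
motor axis [ 0.5298 -0.1274  0.1592] [-0.2429 -0.97  ]
```

View pics/topc.png

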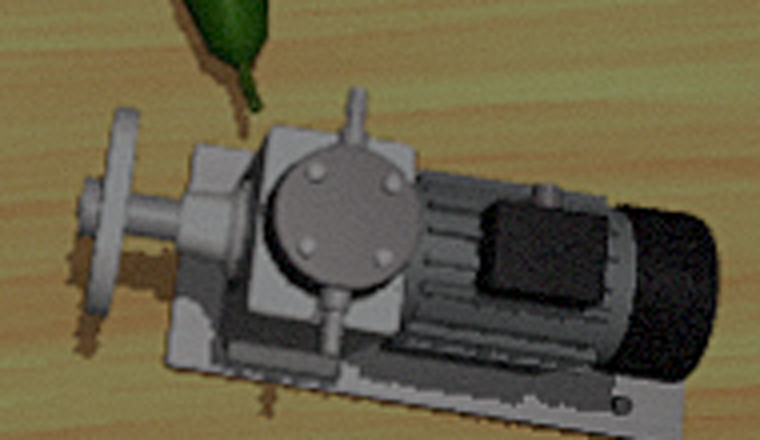

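View pics/scenec.png

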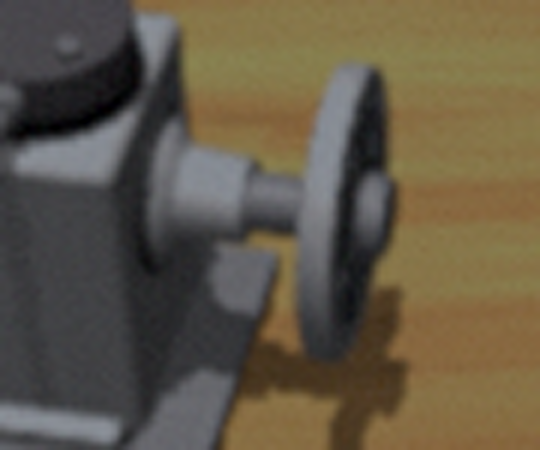

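The crops show the wheel edge-on, its upper rim free from above, with about 33 mm between it and the bearing nose. Next I fit the rim to get the centre and the axis.

```bash
python3 - <<'E'
import numpy as np
from scipy.optimize import least_squares
from h import cloud
np.set_printoptions(precision=4,suppress=True)
t=cloud(np.load("top0.npz")); s=cloud(np.load("scene0.npz"))
for n,W,b in(("top",t,(325,349,188,250)),("scene",s,(285,310,172,228))):
    q=W[b[2]:b[3],b[0]:b[1]].reshape(-1,3)
    a=np.radians(77.5)
    for it in range(4):
        # rim points: near plane, outside r=57
        if it==0: c=np.array([.588,.114])
        Y=np.array([np.cos(a),np.sin(a)]); X=np.array([Y[1],-Y[0]])
        d=q[:,:2]-c; x=d@X;y=d@Y;z=q[:,2]-.115
        m=(abs(y)<.010)&(abs(np.hypot(x,z)-.0625)<.006)
        r=q[m]
        def f(p):
            Y=np.array([np.cos(p[2]),np.sin(p[2])]);X=np.array([Y[1],-Y[0]])
            d=r[:,:2]-p[:2]; return np.r_[np.hypot(d@X,r[:,2]-.115)-.0625, .7*(d@Y)]
        p=least_squares(f,[*c,a],loss="soft_l1",f_scale=.002).x; c=p[:2];a=p[2]
    d=r[:,:2]-c;y=d@np.array([np.cos(a),np.sin(a)])
    print(n,len(r),c,np.degrees(a),"y span",np.percentile(y,[2,98]),"rms",np.std(f(p)))
E
```

```text
top 327 [0.5914 0.1129] 77.81229931480307 y span [-0.0068  0.0067] rms 0.0022614795964060234
scene 324 [0.5918 0.1142] 76.58340398521545 y span [-0.0079  0.0061] rms 0.0025021966021774055
```

```bash
python3 -m handwheel '[[0,0,0,-0.12,-1],[0,0,0,-0.125,-1],[-0.025,-0.0228,0,0,-1],[-0.025,-0.0228,0,0,-1],[-0.025,-0.0228,0,0,-1],[-0.025,-0.0228,0,0,-1],[-0.025,-0.0228,0,0,-1],[-0.025,-0.0228,0,0,-1],[-0.025,-0.0228,0,0,-1],[-0.025,-0.0228,0,0,-1]]' 60
python3 -m handwheel '[[-0.025,-0.0228,0,0,-0.4],[-0.025,-0.0228,0,0,-0.4],[-0.025,-0.0228,0,0,-0.4],[-0.025,-0.0228,0,0,-0.4],[-0.025,-0.0228,0,0,-0.4],[-0.025,-0.0228,0,0,-0.4],[-0.025,-0.0228,0,0,-0.4],[-0.025,-0.0228,0,0,-0.4],[0,0,0,0,-0.4],[0,0,0,0,-0.4]]'
cat > st.py <<'E'
import numpy as np,sys
from station import bot
C=np.array([.5916,.1135,.115]);a=np.radians(77.3);Y=np.array([np.cos(a),np.sin(a),0]);X=np.array([Y[1],-Y[0],0])
o=bot.get_obs();d=np.array(o["tcp_pos"])-C; q=np.array(o["tcp_rot"])
x,y,z=d@X,d@Y,d[2]
F=np.array(o["wrist_force"]);M=np.array(o["wrist_torque"])
gx,gz=x,z-.003;phi=np.arctan2(gx,gz);r=np.hypot(gx,gz)
yaw=np.degrees(2*np.arctan2(q[2],q[1]))-90
Ft=F@X*np.cos(phi)-F[2]*np.sin(phi)
print(f"t{o['t']:.2f} x{x*1e3:.1f} y{y*1e3:.1f} z{z*1e3:.1f} phi{np.degrees(phi):.1f} r{r*1e3:.1f} yaw{yaw:.1f} Ft{Ft:.2f} F[{F@X:.2f} {F@Y:.2f} {F[2]:.2f}] M[{M@X:.3f} {M@Y:.3f} {M[2]:.3f}] w{o['gripper_width']*1e3:.1f} g{o['grip_force']:.1f}")
E
python3 st.py
```

```text
t: 1.1
tcp_pos: [0.4367, 0.3348, 0.2529]
tcp_rot: [-0.0, 0.111, 0.994, -0.0]
wrist_force: [0.3, -0.1, 0.0]
gripper_width: 0.0855
grip_force: 0.0
t: 2.1
tcp_pos: [0.5912, 0.1134, 0.2526]
tcp_rot: [-0.001, 0.112, 0.994, -0.0]
wrist_force: [-0.3, 0.7, 0.2]
gripper_width: 0.0597
grip_force: 0.0
t2.10 x-0.4 y-0.2 z137.6 phi-0.2 r134.6 yaw77.2 Ft-0.40 F[-0.40 0.65 0.22] M[-0.012 0.041 0.015] w59.7 g0.0
```

```bash
python3 -m handwheel '[[0,0,0.02,0,-0.4],[0,0,0.02,0,-0.4],[0,0,0.02,0,-0.4],[0,0,0.0215,0,-0.4],[0,0,0,0,-0.4],[0,0,0,0,-0.4]]' 60 >/dev/null
python3 st.py
python3 -m handwheel '[[0,0,0,0,0.3],[0,0,0,0,0.6],[0,0,0,0,1],[0,0,0,0,1],[0,0,0,0,1],[0,0,0,0,1]]' 50 >/dev/null
python3 st.py
```

```text
t2.70 x-1.4 y1.8 z57.0 phi-1.5 r54.0 yaw77.4 Ft-0.48 F[-0.50 0.59 0.66] M[-0.010 0.011 0.006] w59.6 g0.0
t3.30 x0.1 y-2.0 z58.1 phi0.1 r55.1 yaw77.2 Ft-3.75 F[-3.74 -8.59 8.89] M[-1.632 0.837 0.325] w13.1 g51.8
```

```bash
cat >> st.py <<'E'
import json
if len(sys.argv)>1: open("log.txt","a").write(json.dumps([sys.argv[1],o['t'],x,y,z,*(float(v) for v in(F@X,F@Y,F[2],M@X,M@Y,M[2]))])+"\n")
E
H="python3 -m handwheel"; L="python3 st.py +"
python3 -m handwheel '[[0,-0.002,-0.001,0,1],[0,0,0,0,1]]' >/dev/null; python3 st.py
python3 -m handwheel '[[-0.0038,0,0.0001,0,1],[-0.0037,0,0.0004,0,1]]' >/dev/null; $L
python3 -m handwheel '[[-0.0037,0,0.0007,0,1],[-0.0037,0,0.0009,0,1]]' >/dev/null; $L
python3 -m handwheel '[[-0.0036,0,0.0012,0,1],[-0.0035,0,0.0014,0,1]]' >/dev/null; $L
python3 -m handwheel '[[-0.0034,0,0.0016,0,1],[-0.0033,0,0.0019,0,1]]' >/dev/null; $L
python3 -m handwheel '[[-0.0031,0,0.0021,0,1],[-0.0030,0,0.0023,0,1]]' >/dev/null; $L
python3 -m handwheel '[[-0.0028,0,0.0025,0,1],[-0.0026,0,0.0027,0,1]]' >/dev/null; $L
python3 -m handwheel '[[-0.0024,0,0.0029,0,1],[-0.0022,0,0.0030,0,1]]' >/dev/null; $L
```

```text
t3.50 x-0.0 y-2.0 z58.1 phi-0.0 r55.1 yaw77.3 Ft2.47 F[2.47 -3.02 -1.12] M[-0.613 -0.343 0.233] w13.2 g50.6
t3.70 x4.4 y-2.0 z57.7 phi4.6 r54.9 yaw77.3 Ft-13.32 F[-12.47 -7.30 11.09] M[-1.465 3.288 0.211] w13.3 g52.8
t3.90 x12.2 y-2.0 z56.3 phi12.8 r54.7 yaw77.3 Ft-14.17 F[-11.79 -6.81 12.06] M[-1.274 2.938 0.228] w13.2 g53.7
t4.10 x19.8 y-1.9 z54.0 phi21.2 r54.7 yaw77.3 Ft-13.36 F[-10.04 -6.84 11.06] M[-1.216 2.685 0.272] w13.2 g54.9
t4.30 x26.9 y-1.9 z50.7 phi29.4 r54.8 yaw77.3 Ft-12.53 F[-8.42 -6.05 10.57] M[-1.066 2.393 0.249] w13.0 g56.0
t4.50 x33.5 y-1.8 z46.7 phi37.5 r55.1 yaw77.3 Ft-16.14 F[-8.74 -6.43 15.11] M[-1.112 2.347 0.285] w12.8 g58.0
t4.70 x39.5 y-1.8 z41.8 phi45.5 r55.4 yaw77.3 Ft-14.43 F[-6.25 -5.10 14.09] M[-1.050 1.634 0.295] w13.0 g59.9
t4.90 x44.7 y-1.8 z36.3 phi53.3 r55.8 yaw77.3 Ft-13.84 F[-4.35 -4.03 14.01] M[-0.861 1.475 0.257] w13.0 g62.4
```

```bash
L="python3 st.py -"
python3 -m handwheel '[[0.0022,0,-0.0030,0,1],[0.0024,0,-0.0029,0,1]]' >/dev/null; $L
python3 -m handwheel '[[0.0026,0,-0.0027,0,1],[0.0028,0,-0.0025,0,1]]' >/dev/null; $L
python3 -m handwheel '[[0.0030,0,-0.0023,0,1],[0.0031,0,-0.0021,0,1]]' >/dev/null; $L
python3 -m handwheel '[[0.0033,0,-0.0019,0,1],[0.0034,0,-0.0016,0,1]]' >/dev/null; $L
python3 -m handwheel '[[0.0035,0,-0.0014,0,1],[0.0036,0,-0.0012,0,1]]' >/dev/null; $L
python3 -m handwheel '[[0.0037,0,-0.0009,0,1],[0.0037,0,-0.0007,0,1]]' >/dev/null; $L
python3 -m handwheel '[[0.0037,0,-0.0004,0,1],[0.0038,0,-0.0001,0,1]]' >/dev/null; $L
python3 -m handwheel '[[0.0038,0,0.0001,0,1],[0.0037,0,0.0004,0,1]]' >/dev/null; $L
python3 -m handwheel '[[0.0037,0,0.0007,0,1],[0.0037,0,0.0009,0,1]]' >/dev/null; $L
python3 -m handwheel '[[0.0036,0,0.0012,0,1],[0.0035,0,0.0014,0,1]]' >/dev/null; $L
python3 -m handwheel '[[0.0034,0,0.0016,0,1],[0.0033,0,0.0019,0,1]]' >/dev/null; $L
python3 -m handwheel '[[0.0031,0,0.0021,0,1],[0.0030,0,0.0023,0,1]]' >/dev/null; $L
python3 -m handwheel '[[0.0028,0,0.0025,0,1],[0.0026,0,0.0027,0,1]]' >/dev/null; $L
python3 -m handwheel '[[0.0024,0,0.0029,0,1],[0.0022,0,0.0030,0,1]]' >/dev/null; $L
L="python3 st.py +"
python3 -m handwheel '[[-0.0022,0,-0.0030,0,1],[-0.0024,0,-0.0029,0,1]]' >/dev/null; $L
python3 -m handwheel '[[-0.0026,0,-0.0027,0,1],[-0.0028,0,-0.0025,0,1]]' >/dev/null; $L
python3 -m handwheel '[[-0.0030,0,-0.0023,0,1],[-0.0031,0,-0.0021,0,1]]' >/dev/null; $L
python3 -m handwheel '[[-0.0033,0,-0.0019,0,1],[-0.0034,0,-0.0016,0,1]]' >/dev/null; $L
python3 -m handwheel '[[-0.0035,0,-0.0014,0,1],[-0.0036,0,-0.0012,0,1]]' >/dev/null; $L
python3 -m handwheel '[[-0.0037,0,-0.0009,0,1],[-0.0037,0,-0.0007,0,1]]' >/dev/null; $L
python3 -m handwheel '[[-0.0037,0,-0.0004,0,1],[-0.0038,0,-0.0001,0,1]]' >/dev/null; $L
```

```text
t5.10 x41.6 y-1.8 z39.5 phi48.7 r55.4 yaw77.2 Ft15.92 F[10.51 -1.40 -11.96] M[0.221 -2.711 0.332] w13.0 g58.0
t5.30 x36.0 y-1.8 z44.3 phi41.0 r54.8 yaw77.3 Ft15.65 F[11.20 -0.08 -10.97] M[0.005 -2.602 0.319] w12.9 g56.4
t5.50 x29.7 y-1.9 z48.7 phi33.1 r54.5 yaw77.3 Ft17.13 F[11.41 -0.00 -13.87] M[0.206 -2.697 0.309] w12.9 g54.3
t5.70 x23.0 y-1.9 z52.2 phi25.1 r54.3 yaw77.3 Ft18.21 F[13.38 0.15 -14.35] M[0.014 -2.784 0.308] w13.3 g53.0
t5.90 x16.1 y-2.0 z54.9 phi17.2 r54.3 yaw77.2 Ft13.86 F[10.67 -0.09 -12.37] M[0.014 -2.804 0.270] w13.6 g51.9
t6.10 x8.9 y-2.0 z56.7 phi9.4 r54.5 yaw77.2 Ft16.00 F[14.04 -1.37 -13.07] M[-0.131 -3.200 0.290] w13.1 g50.6
t6.30 x1.9 y-2.0 z57.7 phi2.0 r54.7 yaw77.2 Ft13.14 F[12.82 -0.44 -9.44] M[-0.185 -3.062 0.343] w13.3 g50.2
t6.50 x-5.1 y-2.1 z57.8 phi-5.3 r55.1 yaw77.2 Ft12.52 F[13.29 -1.33 -7.72] M[-0.251 -3.158 0.272] w13.2 g49.8
t6.70 x-11.9 y-2.1 z57.0 phi-12.4 r55.3 yaw77.2 Ft11.32 F[12.21 -1.80 -2.82] M[-0.470 -3.212 0.360] w12.8 g50.0
t6.90 x-18.6 y-2.1 z55.3 phi-19.5 r55.5 yaw77.2 Ft13.72 F[13.44 -4.27 3.14] M[-0.753 -3.157 0.260] w13.0 g50.7
t
[... 531 characters left out ...]
0.359 0.099] w13.2 g54.4
t8.10 x-39.2 y-2.2 z41.6 phi-45.4 r55.0 yaw77.3 Ft-17.75 F[-7.89 -5.21 -17.14] M[-0.867 2.078 0.189] w13.1 g53.1
t8.30 x-33.5 y-2.2 z46.3 phi-37.7 r54.8 yaw77.3 Ft-16.78 F[-12.17 -5.56 -11.69] M[-0.945 2.769 0.093] w13.1 g52.4
t8.50 x-27.1 y-2.2 z50.3 phi-29.8 r54.5 yaw77.4 Ft-16.87 F[-14.29 -6.47 -9.00] M[-1.198 3.448 0.149] w13.4 g51.9
t8.70 x-19.9 y-2.1 z53.4 phi-21.5 r54.1 yaw77.4 Ft-17.36 F[-16.50 -8.23 -5.48] M[-1.311 3.764 0.158] w13.0 g52.1
t8.90 x-12.1 y-2.1 z55.5 phi-13.0 r53.9 yaw77.3 Ft-15.40 F[-15.00 -8.11 -3.47] M[-1.322 3.659 0.134] w13.4 g52.5
t9.10 x-4.2 y-2.0 z56.6 phi-4.5 r53.8 yaw77.3 Ft-15.36 F[-15.43 -7.47 0.25] M[-1.545 3.634 0.295] w13.1 g53.0
```

```bash
cat > fit.py <<'E'
import numpy as np,json
R=[json.loads(l) for l in open("log.txt")]
s=np.array([1. if r[0]=="+" else -1. for r in R]);D=np.array([r[1:] for r in R]);t,x,y,z,Fx,Fy,Fz,Mx,My,Mz=D.T
keep=np.r_[True,s[1:]==s[:-1]]&(np.abs(np.r_[9,np.hypot(np.diff(x),np.diff(z))])>.005); keep[0]=False
phi=np.arctan2(x,z-.003); r=np.hypot(x,z-.003)
off=0
sl,ic=np.polyfit(Fy,Mx,1); print("L from Mx/Fy",sl,ic)
def fit(T,name,cols):
    A=np.stack(cols,1)[keep];c,res,_,_=np.linalg.lstsq(A,T[keep],rcond=None);e=T[keep]-A@c
    sd=np.sqrt(e.var()*len(e)/(len(e)-A.shape[1])*np.diag(np.linalg.inv(A.T@A)))
    print(name,np.round(c,3),"sd",np.round(sd,3),"psi",round(np.degrees(np.arctan2(c[0],c[1])),1),"A",round(np.hypot(c[0],c[1]),3),"rms",round(e.std(),3))
one=np.ones(len(s))
for L in(.17,.18,.19,.2,.21): fit(My+(z+L)*Fx-x*Fz,f"moment L={L}",[np.cos(phi),np.sin(phi),s,one])
fit(My+z*Fx-x*Fz,"moment Lfree",[np.cos(phi),np.sin(phi),s,one,-Fx])
Ft=Fx*np.cos(phi)-Fz*np.sin(phi)
fit(Ft*r,"Ft",[np.cos(phi),np.sin(phi),s]); fit(Ft*r,"Ft+bias",[np.cos(phi),np.sin(phi),s,one])
E
python3 fit.py
```

```text
L from Mx/Fy 0.20098488846047008 0.07945933242193887
moment L=0.17 [ 0.217  0.154  0.026 -0.198] sd [0.428 0.106 0.051 0.375] psi 54.6 A 0.266 rms 0.221
moment L=0.18 [ 0.298  0.227 -0.085 -0.277] sd [0.412 0.102 0.049 0.361] psi 52.7 A 0.375 rms 0.213
moment L=0.19 [ 0.379  0.3   -0.195 -0.357] sd [0.401 0.099 0.048 0.352] psi 51.7 A 0.483 rms 0.207
moment L=0.2 [ 0.46   0.372 -0.306 -0.437] sd [0.397 0.098 0.047 0.348] psi 51.0 A 0.592 rms 0.205
moment L=0.21 [ 0.541  0.445 -0.417 -0.517] sd [0.4   0.099 0.048 0.351] psi 50.5 A 0.7 rms 0.207
moment Lfree [ 0.468  0.38  -0.317 -0.445  0.201] sd [0.432 0.163 0.202 0.384 0.018] psi 50.9 A 0.602 rms 0.205
Ft [-0.038  0.142 -0.811] sd [0.018 0.034 0.016] psi -14.9 A 0.147 rms 0.073
Ft+bias [ 0.021  0.144 -0.811 -0.052] sd [0.14  0.035 0.017 0.123] psi 8.2 A 0.145 rms 0.072
```

```bash
L="python3 st.py -"
python3 -m handwheel '[[0.0038,0,0.0001,0,1],[0.0037,0,0.0004,0,1]]' >/dev/null; $L
python3 -m handwheel '[[0.0037,0,0.0007,0,1],[0.0037,0,0.0009,0,1]]' >/dev/null; $L
python3 -m handwheel '[[0.0036,0,0.0012,0,1],[0.0035,0,0.0014,0,1]]' >/dev/null; $L
python3 -m handwheel '[[0.0034,0,0.0016,0,1],[0.0033,0,0.0019,0,1]]' >/dev/null; $L
python3 -m handwheel '[[0.0031,0,0.0021,0,1],[0.0030,0,0.0023,0,1]]' >/dev/null; $L
python3 -m handwheel '[[0.0028,0,0.0025,0,1],[0.0026,0,0.0027,0,1]]' >/dev/null; $L
python3 -m handwheel '[[0.0024,0,0.0029,0,1],[0.0022,0,0.0030,0,1]]' >/dev/null; $L
echo release; python3 -m handwheel '[[0,0,0,0,1],[0,0,0,0,0.2],[0,0,0,0,-0.2],[0,0,0,0,-0.2],[0,0,0,0,-0.2]]' >/dev/null; python3 st.py
python3 -m handwheel '[[-0.0046,0,-0.0059,0,-0.2],[-0.0054,0,-0.0052,0,-0.2],[-0.0061,0,-0.0044,0,-0.2],[-0.0067,0,-0.0035,0,-0.2],[-0.0071,0,-0.0026,0,-0.2],[-0.0074,0,-0.0016,0,-0.2],[-0.0075,0,-0.0005,0,-0.2],[0,0,0,0,-0.2]]' >/dev/null; python3 st.py
python3 -m handwheel '[[-0.0075,0,0.0005,0,-0.2],[-0.0074,0,0.0016,0,-0.2],[-0.0071,0,0.0026,0,-0.2],[-0.0067,0,0.0035,0,-0.2],[-0.0061,0,0.0044,0,-0.2],[-0.0054,0,0.0052,0,-0.2],[-0.0046,0,0.0059,0,-0.2],[0,0,0,0,-0.2],[0,0,0,0,-0.2]]' >/dev/null; python3 st.py
```

```text
t9.30 x-5.9 y-2.1 z56.6 phi-6.3 r53.9 yaw77.2 Ft12.65 F[14.75 -1.17 -18.37] M[-0.372 -3.238 0.270] w13.2 g50.4
t9.50 x-11.7 y-2.1 z56.4 phi-12.4 r54.7 yaw77.2 Ft13.37 F[16.35 -3.40 -12.14] M[-0.623 -3.418 0.243] w13.2 g49.9
t9.70 x-17.7 y-2.1 z55.3 phi-18.7 r55.2 yaw77.2 Ft11.78 F[13.72 -4.62 -3.77] M[-0.896 -3.335 0.319] w13.0 g50.1
t9.90 x-23.9 y-2.1 z53.2 phi-25.4 r55.6 yaw77.2 Ft11.60 F[10.86 -6.71 4.19] M[-1.341 -2.501 0.315] w12.8 g51.1
t10.10 x-29.9 y-2.1 z49.9 phi-32.6 r55.6 yaw77.2 Ft10.72 F[4.76 -8.31 12.46] M[-1.716 -1.832 0.223] w13.0 g52.9
t10.30 x-35.9 y-2.2 z45.1 phi-40.5 r55.3 yaw77.2 Ft12.23 F[0.64 -10.51 18.10] M[-2.321 -0.801 0.308] w12.9 g55.7
t10.50 x-41.3 y-2.2 z39.1 phi-48.8 r54.8 yaw77.2 Ft12.57 F[-2.47 -10.52 18.86] M[-2.510 -0.130 0.274] w13.3 g59.4
release
t11.00 x-45.4 y-0.6 z34.2 phi-55.5 r55.1 yaw77.3 Ft0.36 F[-0.17 0.49 0.56] M[0.005 -0.001 0.005] w51.4 g0.0
t11.80 x0.4 y-1.7 z57.5 phi0.4 r54.5 yaw77.2 Ft0.70 F[0.71 0.54 0.67] M[-0.006 0.004 0.035] w51.2 g0.0
t12.70 x44.1 y-1.4 z33.7 phi55.1 r53.7 yaw77.3 Ft-0.05 F[-0.39 0.29 -0.21] M[0.036 0.018 -0.037] w51.1 g0.0
```

```bash
L="python3 st.py -"
python3 -m handwheel '[[0,0,0,0,0.4],[0,0,0,0,1],[0,0,0,0,1],[0,0,0,0,1],[0,0,0,0,1]]' 50 >/dev/null; python3 st.py
python3 -m handwheel '[[0.0022,0,-0.0030,0,1],[0.0024,0,-0.0029,0,1]]' >/dev/null; $L
python3 -m handwheel '[[0.0026,0,-0.0027,0,1],[0.0028,0,-0.0025,0,1]]' >/dev/null; $L
python3 -m handwheel '[[0.0030,0,-0.0023,0,1],[0.0031,0,-0.0021,0,1]]' >/dev/null; $L
python3 -m handwheel '[[0.0033,0,-0.0019,0,1],[0.0034,0,-0.0016,0,1]]' >/dev/null; $L
python3 -m handwheel '[[0.0035,0,-0.0014,0,1],[0.0036,0,-0.0012,0,1]]' >/dev/null; $L
python3 -m handwheel '[[0.0037,0,-0.0009,0,1],[0.0037,0,-0.0007,0,1]]' >/dev/null; $L
python3 -m handwheel '[[0.0037,0,-0.0004,0,1],[0.0038,0,-0.0001,0,1]]' >/dev/null; $L
python3 -m handwheel '[[0.0038,0,0.0001,0,1],[0.0037,0,0.0004,0,1]]' >/dev/null; $L
python3 -m handwheel '[[0.0037,0,0.0007,0,1],[0.0037,0,0.0009,0,1]]' >/dev/null; $L
python3 -m handwheel '[[0.0036,0,0.0012,0,1],[0.0035,0,0.0014,0,1]]' >/dev/null; $L
python3 -m handwheel '[[0.0034,0,0.0016,0,1],[0.0033,0,0.0019,0,1]]' >/dev/null; $L
python3 -m handwheel '[[0.0031,0,0.0021,0,1],[0.0030,0,0.0023,0,1]]' >/dev/null; $L
python3 -m handwheel '[[0.0028,0,0.0025,0,1],[0.0026,0,0.0027,0,1]]' >/dev/null; $L
python3 -m handwheel '[[0.0024,0,0.0029,0,1],[0.0022,0,0.0030,0,1]]' >/dev/null; $L
python3 -m handwheel '[[0,0,0,0,1]]' >/dev/null; python3 st.py
```

```text
t13.20 x44.3 y-1.8 z34.5 phi54.5 r54.3 yaw77.3 Ft-5.33 F[-2.15 -3.34 5.00] M[-0.496 0.562 0.337] w13.2 g50.4
t13.40 x40.2 y-1.8 z39.0 phi48.1 r54.0 yaw77.3 Ft10.37 F[5.59 -1.26 -8.92] M[-0.101 -1.700 0.227] w13.6 g48.8
t13.60 x34.6 y-1.8 z44.0 phi40.2 r53.6 yaw77.3 Ft10.86 F[5.88 -1.42 -9.87] M[-0.088 -1.640 0.258] w13.6 g48.8
t13.80 x28.5 y-1.9 z48.3 phi32.1 r53.5 yaw77.3 Ft10.22 F[6.54 -1.03 -8.79] M[-0.068 -1.519 0.301] w13.3 g48.8
t14.00 x21.8 y-1.9 z51.8 phi24.1 r53.5 yaw77.3 Ft9.52 F[6.12 -1.37 -9.65] M[-0.087 -1.662 0.258] w13.1 g48.8
t14.20 x14.9 y-2.0 z54.5 phi16.2 r53.6 yaw77.3 Ft9.54 F[6.76 -1.82 -10.93] M[-0.101 -1.832 0.257] w13.3 g48.8
t14.40 x7.8 y-2.0 z56.3 phi8.4 r53.9 yaw77.3 Ft9.96 F[8.41 -0.71 -11.24] M[-0.091 -2.264 0.309] w13.2 g48.8
t14.60 x0.8 y-2.1 z57.1 phi0.8 r54.1 yaw77.2 Ft9.51 F[9.39 -1.07 -8.20] M[-0.268 -2.282 0.242] w13.3 g48.9
t14.80 x-6.2 y-2.0 z57.1 phi-6.5 r54.5 yaw77.2 Ft9.12 F[10.01 -1.07 -7.26] M[-0.215 -2.457 0.265] w13.1 g48.7
t15.00 x-12.9 y-2.1 z56.3 phi-13.6 r54.8 yaw77.2 Ft9.05 F[10.00 -2.15 -2.82] M[-0.428 -2.524 0.271] w13.3 g48.9
t15.20 x-19.5 y-2.1 z54.6 phi-20.7 r55.1 yaw77.2 Ft10.37 F[10.51 -3.78 1.53] M[-0.694 -2.507 0.296] w12.8 g49.4
t15.40 x-25.8 y-2.2 z51.9 phi-27.8 r55.3 yaw77.2 Ft9.35 F[6.87 -4.73 7.02] M[-0.907 -2.147 0.231] w13.0 g50.4
t15.60 x-31.9 y-2.2 z48.1 phi-35.3 r55.2 yaw77.2 Ft10.53 F[4.57 -5.89 11.78] M[-1.194 -1.481 0.278] w12.9 g52.0
t15.80 x-37.6 y-2.2 z43.2 phi-43.1 r55.0 yaw77.2 Ft12.06 F[1.61 -7.39 15.93] M[-1.493 -0.960 0.251] w13.1 g54.5
t16.00 x-42.6 y-2.2 z37.4 phi-51.1 r54.8 yaw77.2 Ft14.08 F[-1.48 -7.10 19.29] M[-1.473 -0.592 0.192] w13.1 g58.4
t16.10 x-43.1 y-2.2 z36.7 phi-52.0 r54.7 yaw77.2 Ft10.76 F[0.16 -6.78 13.53] M[-1.476 -0.550 0.277] w13.3 g58.1
```

```bash
L="python3 st.py -"
python3 -m handwheel '[[0,0,0,0,1],[0,0,0,0,1]]' >/dev/null; python3 st.py
python3 -m handwheel '[[0,0,0,0,0.2],[0,0,0,0,-0.2],[0,0,0,0,-0.2],[0,0,0,0,-0.2],[-0.0046,0,-0.0059,0,-0.2],[-0.0054,0,-0.0052,0,-0.2],[-0.0061,0,-0.0044,0,-0.2],[-0.0067,0,-0.0035,0,-0.2],[-0.0071,0,-0.0026,0,-0.2],[-0.0074,0,-0.0016,0,-0.2],[-0.0075,0,-0.0005,0,-0.2],[0,0,0,0,-0.2]]' >/dev/null; python3 st.py
python3 -m handwheel '[[-0.0075,0,0.0005,0,-0.2],[-0.0074,0,0.0016,0,-0.2],[-0.0071,0,0.0026,0,-0.2],[-0.0067,0,0.0035,0,-0.2],[-0.0061,0,0.0044,0,-0.2],[-0.0054,0,0.0052,0,-0.2],[-0.0046,0,0.0059,0,-0.2],[0,0,0,0,-0.2],[0,0,0,0,-0.2]]' >/dev/null; python3 st.py
python3 -m handwheel '[[0,0,0,0,0.4],[0,0,0,0,1],[0,0,0,0,1],[0,0,0,0,1],[0,0,0,0,1]]' 50 >/dev/null; python3 st.py
python3 -m handwheel '[[0.0022,0,-0.0030,0,1],[0.0024,0,-0.0029,0,1]]' >/dev/null; $L
python3 -m handwheel '[[0.0026,0,-0.0027,0,1],[0.0028,0,-0.0025,0,1]]' >/dev/null; $L
python3 -m handwheel '[[0.0030,0,-0.0023,0,1],[0.0031,0,-0.0021,0,1]]' >/dev/null; $L
python3 -m handwheel '[[0.0033,0,-0.0019,0,1],[0.0034,0,-0.0016,0,1]]' >/dev/null; $L
python3 -m handwheel '[[0.0035,0,-0.0014,0,1],[0.0036,0,-0.0012,0,1]]' >/dev/null; $L
python3 -m handwheel '[[0.0037,0,-0.0009,0,1],[0.0037,0,-0.0007,0,1]]' >/dev/null; $L
python3 -m handwheel '[[0.0037,0,-0.0004,0,1],[0.0038,0,-0.0001,0,1]]' >/dev/null; $L
python3 -m handwheel '[[0.0038,0,0.0001,0,1],[0.0037,0,0.0004,0,1]]' >/dev/null; $L
python3 -m handwheel '[[0.0037,0,0.0007,0,1],[0.0037,0,0.0009,0,1]]' >/dev/null; $L
python3 -m handwheel '[[0.0036,0,0.0012,0,1],[0.0035,0,0.0014,0,1]]' >/dev/null; $L
python3 -m handwheel '[[0.0034,0,0.0016,0,1],[0.0033,0,0.0019,0,1]]' >/dev/null; $L
python3 -m handwheel '[[0.0031,0,0.0021,0,1],[0.0030,0,0.0023,0,1]]' >/dev/null; $L
python3 -m handwheel '[[0.0028,0,0.0025,0,1],[0.0026,0,0.0027,0,1]]' >/dev/null; $L
python3 -m handwheel '[[0.0024,0,0.0029,0,1],[0.0022,0,0.0030,0,1]]' >/dev/null; $L
L="python3 st.py +"
python3 -m handwheel '[[-0.0022,0,-0.0030,0,1],[-0.0024,0,-0.0029,0,1]]' >/dev/null; $L
python3 -m handwheel '[[-0.0026,0,-0.0027,0,1],[-0.0028,0,-0.0025,0,1]]' >/dev/null; $L
python3 -m handwheel '[[-0.0030,0,-0.0023,0,1],[-0.0031,0,-0.0021,0,1]]' >/dev/null; $L
python3 -m handwheel '[[-0.0033,0,-0.0019,0,1],[-0.0034,0,-0.0016,0,1]]' >/dev/null; $L
python3 -m handwheel '[[-0.0035,0,-0.0014,0,1],[-0.0036,0,-0.0012,0,1]]' >/dev/null; $L
python3 -m handwheel '[[-0.0037,0,-0.0009,0,1],[-0.0037,0,-0.0007,0,1]]' >/dev/null; $L
python3 -m handwheel '[[-0.0037,0,-0.0004,0,1],[-0.0038,0,-0.0001,0,1]]' >/dev/null; $L
python3 -m handwheel '[[-0.0038,0,0.0001,0,1],[-0.0037,0,0.0004,0,1]]' >/dev/null; $L
python3 -m handwheel '[[-0.0037,0,0.0007,0,1],[-0.0037,0,0.0009,0,1]]' >/dev/null; $L
python3 -m handwheel '[[-0.0036,0,0.0012,0,1],[-0.0035,0,0.0014,0,1]]' >/dev/null; $L
python3 -m handwheel '[[-0.0034,0,0.0016,0,1],[-0.0033,0,0.0019,0,1]]' >/dev/null; $L
python3 -m handwheel '[[-0.0031,0,0.0021,0,1],[-0.0030,0,0.0023,0,1]]' >/dev/null; $L
python3 -m handwheel '[[-0.0028,0,0.0025,0,1],[-0.0026,0,0.0027,0,1]]' >/dev/null; $L
```

```text
t16.30 x-43.1 y-2.2 z36.7 phi-52.0 r54.7 yaw77.2 Ft11.34 F[-0.04 -6.43 14.43] M[-1.436 -0.489 0.281] w13.3 g58.1
t17.50 x0.4 y-1.7 z57.5 phi0.4 r54.5 yaw77.2 Ft0.40 F[0.40 -0.74 -0.86] M[0.003 0.024 -0.056] w51.2 g0.0
t18.40 x44.1 y-1.4 z33.7 phi55.1 r53.7 yaw77.3 Ft-0.76 F[-0.38 0.53 0.67] M[-0.016 -0.039 -0.015] w51.2 g0.0
t18.90 x44.2 y-1.8 z34.5 phi54.5 r54.3 yaw77.3 Ft-5.04 F[-2.28 -3.44 4.56] M[-0.508 0.560 0.254] w13.2 g50.3
t19.10 x40.3 y-1.8 z38.9 phi48.3 r54.0 yaw77.3 Ft12.31 F[6.78 -0.96 -10.45] M[0.042 -1.979 0.245] w13.6 g48.8
t19.30 x34.8 y-1.8 z43.8 phi40.4 r53.6 yaw77.3 Ft12.09 F[6.40 -0.99 -11.13] M[-0.026 -1.848 0.265] w13.1 g48.8
t19.50 x28.7 y-1.9 z48.1 phi32.5 r53.5 yaw77.3 Ft12.91 F[8.09 -1.16 -11.33] M[0.084 -1.977 0.264] w13.3 g48.8
t19.70 x22.2 y-1.9 z51.6 phi24.6 r53.4 yaw77.3 Ft13.38 F[9.03 -0.54 -12.42] M[-0.002 -2.231 0.275] w13.0 g48.9
t19.90 x15.5 y-1.9 z54.3 phi16.8 r53.6 yaw77.3 Ft14.13 F[10.45 -0.34 -14.30] M[0.103 -2.707 0.294] w13.1 g48.7
t20.10 x8.6 y-2.0 z56.2 phi9.2 r53.9 yaw77.2 Ft14.89 F[12.83 -0.47 -13.96] M[0.150 -2.904 0.279] w13.1 g48.8
t2
[... 1652 characters left out ...]
 M[-1.443 3.515 0.217] w13.0 g51.5
t23.30 x4.1 y-2.0 z56.8 phi4.4 r54.0 yaw77.3 Ft-14.79 F[-14.40 -8.06 5.64] M[-1.455 3.349 0.259] w13.1 g52.0
t23.50 x11.9 y-1.9 z55.8 phi12.7 r54.1 yaw77.3 Ft-15.53 F[-14.42 -8.07 6.65] M[-1.496 3.212 0.248] w13.0 g52.8
t23.70 x19.5 y-1.9 z53.7 phi21.0 r54.3 yaw77.3 Ft-14.58 F[-12.61 -8.31 7.83] M[-1.493 3.179 0.305] w13.1 g53.6
t23.90 x26.7 y-1.9 z50.7 phi29.2 r54.7 yaw77.3 Ft-15.11 F[-11.64 -7.58 10.15] M[-1.524 2.825 0.286] w13.1 g54.6
t24.10 x33.3 y-1.8 z46.9 phi37.2 r55.2 yaw77.3 Ft-19.37 F[-13.60 -9.36 14.12] M[-1.568 3.038 0.268] w13.2 g56.1
t24.30 x39.4 y-1.8 z42.4 phi45.0 r55.7 yaw77.3 Ft-17.03 F[-9.94 -7.63 14.15] M[-1.372 2.711 0.338] w13.3 g57.5
```

```bash
cat >> fit.py <<'E'
print("--- all sweeps")
off=np.where(t<13,0,np.where(t<17,-104.5,-211.)); th=phi+np.radians(off)
seg=np.where(t<13,0,np.where(t<17,1,2))
new=np.r_[True,(s[1:]!=s[:-1])|(seg[1:]!=seg[:-1])]; keep=~new&~np.r_[False,new[:-1]]
S,Cc=np.cos(th),np.sin(th)
for n,cols in (("s",[s]),("s,1",[s,one]),("s,phi2",[s,one,s*phi**2]),("poly",[s,one,s*phi,phi,s*phi**2,phi**2])):
    fit(Ft*r,n,[S,Cc]+cols)
    k0=keep.copy(); keep=k0&(s<0); fit(Ft*r,n+" minus only",[S,Cc,one]+([phi,phi**2] if n=="poly" else []));keep=k0
E
python3 fit.py | sed -n '/---/,$p'
```

```text
--- all sweeps
s [ 0.023  0.203 -0.787] sd [0.012 0.017 0.01 ] psi 6.5 A 0.204 rms 0.073
s minus only [0.032 0.219 0.751] sd [0.015 0.018 0.012] psi 8.4 A 0.221 rms 0.07
s,1 [ 0.025  0.21  -0.807 -0.058] sd [0.012 0.016 0.01  0.01 ] psi 6.9 A 0.212 rms 0.071
s,1 minus only [0.032 0.219 0.751] sd [0.015 0.018 0.012] psi 8.4 A 0.221 rms 0.07
s,phi2 [ 0.029  0.217 -0.763 -0.056 -0.182] sd [0.01  0.013 0.012 0.008 0.033] psi 7.6 A 0.219 rms 0.057
s,phi2 minus only [0.032 0.219 0.751] sd [0.015 0.018 0.012] psi 8.4 A 0.221 rms 0.07
poly [ 0.027  0.217 -0.767 -0.061 -0.031 -0.014 -0.166  0.036] sd [0.01  0.013 0.012 0.012 0.02  0.02  0.042 0.042] psi 7.1 A 0.219 rms 0.055
poly minus only [0.032 0.224 0.706 0.016 0.203] sd [0.012 0.015 0.014 0.027 0.051] psi 8.1 A 0.226 rms 0.055
```

```bash
python3 -m handwheel '[[0.0026,0,-0.0027,0,1],[0.0028,0,-0.0025,0,1],[0.0030,0,-0.0023,0,1],[0.0031,0,-0.0021,0,1],[0.0033,0,-0.0019,0,1],[0.0034,0,-0.0016,0,1],[0,0,0,0,1],[0,0,0,0,1],[0,0,0,0,1],[0,0,0,0,1],[0,0,0,0,1]]' >/dev/null; python3 st.py
python3 - <<'E'
from station import optics
import cv2,numpy as np
from h import cloud
t=cloud(optics.capture("top"));t0=cloud(np.load("top0.npz"))
for n,b in(("jar",(222,248,260,288)),("bottle",(218,252,163,203)),("gourd",(343,378,100,192))):
    f=lambda W:(lambda q:np.nanmedian(q[q[:,2]>.03],0))(W[b[2]:b[3],b[0]:b[1]].reshape(-1,3)); print(n,np.round(f(t)-f(t0),4))
E
```

```text
t25.40 x22.9 y-1.9 z53.2 phi24.5 r55.2 yaw77.3 Ft7.56 F[4.76 -4.44 -7.76] M[-0.633 -1.578 0.286] w13.1 g50.3
jar [0.0002 0.     0.0002]
bottle [0.0001 0.0003 0.0001]
gourd [-0.2163  0.073   0.504 ]
```

```bash
python3 - <<'E'
from station import bot,optics
import numpy as np
from h import cloud
s=cloud(optics.capture("scene"));s0=cloud(np.load("scene0.npz"))
d=(s-s0)[285:335,248:272]; m=np.nanmedian(abs(d).reshape(-1,3),0); print(m)
if m.max()<.005: print(bot.job_done())
E
```

```text
[0.00077935 0.00015439 0.00118479]
the job is handed in; nothing more can be done
None
```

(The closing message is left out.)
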